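# Close a bench caliper onto a thin-walled tube

## Task

Measure the outside diameter of the metal tube with the caliper in the bench stand: open the caliper by its thumb knob, stand the tube upright on the stand's base plate between the jaws, then slide the jaw gently shut with the thumb knob until both jaws bear on the tube. Stop as soon as you feel firm contact, so that the thin tube is not squeezed and the sliding jaw does not tip, then let go and leave the caliper closed on the tube; leave the other things on the bench where they are.

Things in the scene. Friction and masses are not known exactly. Their poses are not given: they have to be found in the camera images.
- caliper: Steel caliper held flat in a stand fixed to the bench. Origin: at bench height, below the middle line of its beam (16 mm wide, mid-height 40 mm above the bench), in the plane of the fixed jaw's face. The beam runs along the body's y from +6 to -220 mm; the jaws point along -x, the sliding jaw opens along -y. Two clamp posts, 14 mm wide, 53 mm high, stand at y = +16 and -211 mm
- between_jaws (a point): Point on the top of the stand's flat grey base plate, 12 mm above the bench, where the part stands: 37 mm out along the jaws from the beam's middle line, 20 mm from the fixed jaw's face. Caliper's axes. The plate is 118 x 262 mm: in the caliper's frame x from -77 to +41 mm, y from -229 to +33 mm
- fixed_jaw: Fixed jaw of the caliper, at its left end (+y). Origin in its flat measuring face, at the beam's middle line, 40 mm above the bench; same axes as the caliper. The face is the plane y = 0 and reaches from x = -8 (beam's edge) to x = -58 mm (tip); the jaw is 8 mm thick (36 to 44 mm above the bench)
- sliding_jaw: Sliding jaw, mirror image of the fixed jaw, its metal on the -y side of its measuring face. Origin in its measuring face at the beam's middle line, 40 mm above the bench; when the slide is not tipped its axes are the caliper's
- thumb_knob (a point): Top centre of the knurled upright thumb knob on the slide (14 mm across, 22 mm tall, from 50 to 72 mm above the bench; this point 71.5 mm above it). The knob stands on the slide's top face (47 mm above the bench) over the beam's middle line, 60 mm behind the sliding jaw's face (further along the caliper's -y)
- jaw_opening (a joint): Distance between the two measuring faces at the beam, in m: 0 closed, 0.09 fully open. It starts too small for the tube. The slide has about 2 N of friction and stays where it is left
- jaw_tilt (a joint): Tipping of the slide with its jaw and knob in the caliper's plane, about the beam's middle line at the jaw's face (rad, 0 = jaws parallel). A leaf spring of about 16 N m/rad holds it at 0: a part 37 mm out on the jaws pushes the jaw back by about 1 mm for each 12 N, and the jaw is tipped 0.02 rad at about 9 N on the part
- tube: Thin-walled aluminium tube, standing upright, open at both ends (the only one of the three metal specimens with a bore), 70 mm tall, outside diameter somewhere between 26 and 34 mm (that is what is to be measured), 50 to 85 g. Origin: centre of its underside
- rod: Solid round steel specimen standing upright, 28 mm diameter, 70 mm tall; a bystander. Origin: centre of its underside
- block: Square steel specimen standing upright, 26 x 26 x 70 mm; a bystander. Origin: centre of its underside
- beaker: Small clear beaker, 48 mm across, 57 mm tall; a bystander. Origin: centre of its underside
- marker_pen: Marker pen lying on the bench, 128 mm long along its y axis, 15 mm thick; a bystander. Origin: centre of its underside
- cal_weight: Small brass calibration weight, 20 mm across, 33 mm tall; a bystander. Origin: centre of its underside
- slide_case: Dark flat case, 151 (x) x 32 x 21 mm; a bystander. Origin: centre of its underside
- reagent_bottle_1: Clear bottle with a white cap, 45 mm across, 109 mm tall; a bystander. Origin: centre of its underside
- calculator: Black pocket calculator, 116 (x) x 68 x 15 mm; a bystander. Origin: centre of its underside
Things that resemble listed ones, but are neither listed nor needed, are in the scene too. Leave any red look-alike of the tube alone.

How it is judged:
By the outcome, as a careful person would: the job done as asked, in the order asked, and still so for the second after the job is handed in, with the robot touching nothing.
It also fails if it takes over 72 s, if anything falls off the work surface, if the arm or the gripper's body presses on something with over 40 N, if the wrist force passes 120 N, or if a joint passes its speed limit or range.

## Robot

A 6-joint arm with a two-finger parallel gripper is mounted at the origin on a cart in front of the work surface, level with it; the furniture and walls round the work are solid. World frame = base frame: x ahead of the robot, y to its left, z up, the work surface at z = 0. Lengths are in mm, angles in rad, forces in N, time in s.
With the tool pointing down it reaches from about 275 to 1000 mm from the base axis. Payload 8.4 kg.
Tool frame: the origin (TCP) lies midway between the tips of the shut fingers; the grasp point (between the pads) lies r.grip_point_offset behind it (r.grip_point_offset is the distance from the TCP to the grasp point, in mm); z points along the fingers, y is the direction in which the jaws open and shut (so a half turn about z gives the same grasp; the last joint's range is limited). The gripper opens to 85 mm and grips with 20 to 120 N. Pads are 22 mm wide; open, the fingers measure 114 mm over their backs; the gripper's body (76 mm by 85 mm) begins 54 mm behind the grasp point. The pads swing forward as they close: fully open they stand 13 mm farther back than shut.
Start: joints at [1.254, 0.353, 1.633, -0, 1.155, -0.002], TCP at [193.515, 594.289, 231.281] pointing down, gripper open.
Joint ranges: [-2.63, 2.63], [-0.92, 2.1], [0.06, 2.66], [-1.3, 4.44], [0, 2.69], [-3.02, 3.02]. Speed limits (rad/s): [2.22, 2.22, 2.79, 3.14, 3.14, 3.14].

## Interface

Orientations are given as [roll, pitch, yaw] about the fixed x, y, z axes, in that order (R = Rz(yaw) Ry(pitch) Rx(roll)).
In Python, from rig import r gives the robot as it stands.
- The arm moves only by the tool move_arm, never from a script. Its argument "targets" is one flat list of numbers, 5 for each row, row after row: the gripper's target within -1 to 1 (fully open at 1, half-way at 0, shut at -1), then the shift along the tool's x, y, z in cm, then the turn about the tool's z in degrees. In form: [gripper, tx, ty, tz, turn, gripper, tx, ty, tz, turn, ...]. A call has 1 to 10 rows; each row is the pose to reach, as a shift and turn from the pose commanded when the call began, along the tool's axes at that moment; what a row does not reach only later rows make up. A row lasts 1/10 s, in which the tool goes at most 50 mm and 8.59 degrees, less where a joint would pass 70% of its speed; a pose out of reach is approached as far as the arm can. A call with a gripper value outside its range is refused whole. The fingers move at their own pace and stop on an object; "squeeze" is the grip in N (left out, the last holds). Time passes only in rows, so rows that repeat a pose let the fingers close. It gives the time, the measured TCP pose, the force and the opening at its end, in the units of the state.
- r.sense(): the state, without advancing time (a new reading comes with each control period).
- r.grab_frame(name): name is "side" or "top" or "wrist"; returns a dict with "img" (400x640x3 uint8, blue, green, red), "K" (3x3 intrinsics, pixels), "world_to_cam" (4x4, takes a point from world to camera coordinates). Camera axes: x right, y down, z forward; pixel columns grow to the right and rows downward; lengths in mm; the calibration is good to about 2 mm. A picture is of the moment at which its call begins. There is no depth.
- r.sign_off(): hands the job in, once; it reports no verdict.
Trained networks look in a picture, given as the dict that the camera call returned (one of the last four; its "shot" number tells which), for a name from the list of things; names that differ only in an ending like _2 or _b are one class to them, and where a whole thing is asked for, a point or a joint stands for the part that bears it (a point fixed in the world has none). Each returns a list of dicts, best first, with "conf" (0 to 1); they miss things now and then, are a little off and sometimes report something else, mostly with a low value. They report only what shows in the picture. A call takes as long as a camera call. They do not tell look-alikes from the thing itself.
- r.outline_of(picture, thing): "region" (400x640 bool, what is visible of it).
- r.mark_of(picture, thing): "position" ([x, y, z] in mm, in world coordinates, good to about 4 mm: a listed point, or the origin of a listed thing).
The state is a dict: "clock": time; "qpos": joint angles; "qvel": joint speeds; "joint_efforts": joint torques, N m; "eef_pos": TCP position; "tcp_rot": TCP orientation; "contact_force": force on the tool from outside, world axes, zero at the start; "wrist_torque": the same for the moment, N m; "opening": opening from 0.0 (shut) to 1.0 (fully open).
Only numpy, scipy, OpenCV 4.12 (cv2) and the standard library are available. Lean on these libraries where they do the work, as an engineer would, in place of code of your own. Each camera call takes 0.05 s, during which the arm holds its last target.

## Working session

There is one attempt and no reset: what is moved stays moved. The work goes in short steps, Python scripts to look and compute and a tool call to move; the robot and the scene stay as the last step left them, time stands still between calls to the robot, and variables do not carry over. Pictures are saved under pics/ and viewed, and the job is handed in when it is done.

Besides the shell and the picture viewer there is one more tool, called after "Emit:" as name(argument=value, ...) on one line, values as JSON. move_arm: Moves the arm, as the interface text tells. Its arguments: {"type":"object","properties":{"targets":{"type":"array","items":{"type":"number"}},"squeeze":{"type":"number"}},"required":["targets"]}

```bash
ls; mkdir -p pics; cat > h.py <<'E'
from rig import r
import numpy as np, cv2
def proj(f,p):
    p=np.atleast_2d(np.array(p,float)); c=(f["world_to_cam"]@np.c_[p,np.ones(len(p))].T)[:3]
    q=f["K"]@c; return (q[:2]/q[2]).T
def ray(f,u,v,z):
    M=np.array(f["world_to_cam"]);R=M[:3,:3];t=M[:3,3]
    o=-R.T@t; d=R.T@np.linalg.inv(f["K"])@np.array([u,v,1.]); return o+d*(z-o[2])/d[2]
E
python3 - <<'E'
from h import *
s=r.sense(); print({k:np.round(v,3) for k,v in s.items()}, r.grip_point_offset)
for n in ["side","top","wrist"]:
    f=r.grab_frame(n); cv2.imwrite(f"pics/{n}0.png",f["img"])
    print(n,f["shot"],np.round(np.linalg.inv(f["world_to_cam"])[:3,3]))
    for t in ["caliper","between_jaws","fixed_jaw","sliding_jaw","thumb_knob","tube","rod","block","beaker","marker_pen","cal_weight","slide_case","reagent_bottle_1","calculator"]:
        try:
            m=r.mark_of(f,t); print(t,[(round(d["conf"],2),np.round(d["position"]).tolist(),np.round(proj(f,d["position"])[0]).tolist()) for d in m[:3]])
        except Exception as e: print(t,e)
E
```

```text
pics
{'clock': np.float64(0.0), 'qpos': array([ 1.254,  0.354,  1.634,  0.   ,  1.155, -0.002]), 'qvel': array([-0.   , -0.   ,  0.   ,  0.   , -0.003,  0.   ]), 'joint_efforts': array([-2.0000e-03, -6.0524e+01, -3.4207e+01, -0.0000e+00,  9.0000e-03,
       -0.0000e+00]), 'eef_pos': array([193.353, 593.823, 230.552]), 'tcp_rot': array([-3.14 , -0.   ,  2.827]), 'contact_force': array([-0.168,  0.018,  0.213]), 'wrist_torque': array([-0.006, -0.006,  0.029]), 'opening': np.float64(1.001)} 18.700000000000003
side 1 [273. 973. 511.]
caliper [(0.85, [528.0, 233.0, 3.0], [299.0, 255.0])]
between_jaws [(0.76, [490.0, 208.0, 13.0], [318.0, 249.0]), (0.3, [690.0, 343.0, -5.0], [213.0, 274.0])]
fixed_jaw [(0.59, [526.0, 231.0, 40.0], [300.0, 241.0])]
sliding_jaw [(0.61, [526.0, 218.0, 43.0], [302.0, 238.0]), (0.45, [676.0, 238.0, 3.0], [240.0, 247.0])]
thumb_knob [(0.96, [540.0, 157.0, 75.0], [304.0, 213.0]), (0.56, [494.0, 205.0, 13.0], [317.0, 248.0])]
tube [(0.78, [421.0, -50.0, 4.0], [366.0, 209.0]), (0.56, [444.0, -174.0, 2.0], [365.0, 192.0]), (0.52, [502.0, -228.0, -3.0], [350.0, 185.0
[... 1461 characters left out ...]
[494.0, 204.0, 13.0], [268.0, 204.0]), (0.25, [688.0, 345.0, -1.0], [232.0, 141.0])]
cal_weight [(0.73, [525.0, 218.0, 37.0], [263.0, 192.0]), (0.59, [657.0, -99.0, 2.0], [372.0, 164.0])]
slide_case [(0.6, [677.0, 235.0, 2.0], [266.0, 147.0]), (0.22, [495.0, 207.0, 10.0], [267.0, 204.0])]
reagent_bottle_1 [(0.88, [690.0, 341.0, 0.0], [233.0, 140.0])]
calculator [(0.74, [372.0, 398.0, 0.0], [198.0, 239.0])]
wrist 3 [116. 619. 375.]
caliper []
between_jaws []
fixed_jaw []
sliding_jaw []
thumb_knob []
tube []
rod []
block []
beaker []
marker_pen []
cal_weight []
slide_case [(0.54, [377.0, 397.0, -0.0], [227.0, 325.0])]
reagent_bottle_1 []
calculator [(0.62, [375.0, 396.0, 0.0], [226.0, 324.0])]
```

```bash
python3 - <<'E'
import cv2,numpy as np
a=cv2.imread("pics/top0.png");b=cv2.imread("pics/side0.png")
cv2.imwrite("pics/topcrop.png",cv2.resize(a[130:290,190:470],(800,457),interpolation=cv2.INTER_CUBIC))
cv2.imwrite("pics/tubes.png",np.hstack([cv2.resize(a[190:260,330:450],(400,233),interpolation=cv2.INTER_CUBIC),cv2.resize(b[140:224,310:454],(400,233),interpolation=cv2.INTER_CUBIC)]))
E
```

```text
(no output)
```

View pics/side0.png

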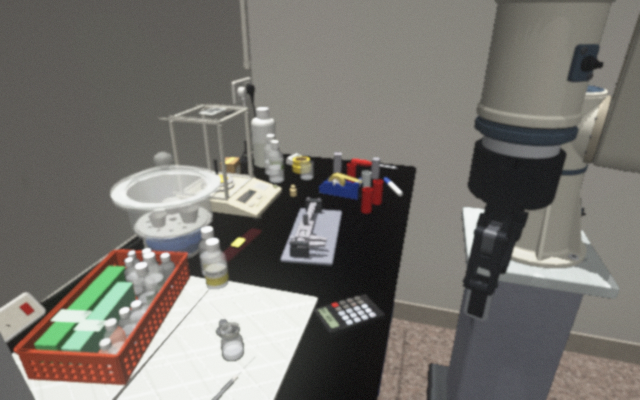

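View pics/topcrop.png

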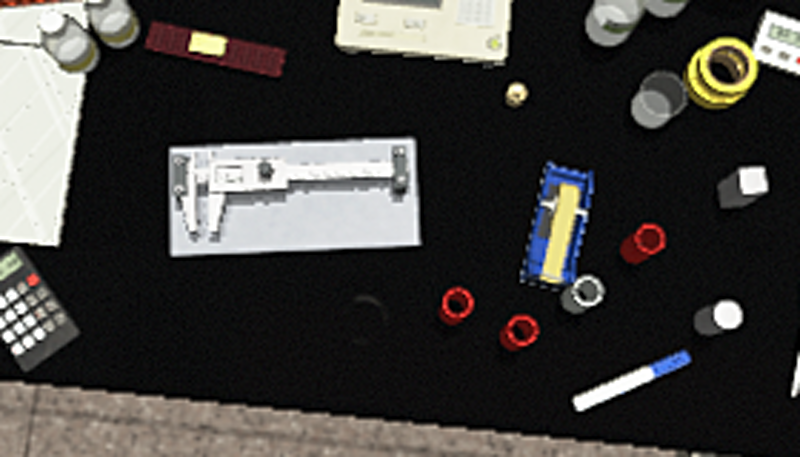

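View pics/tubes.png

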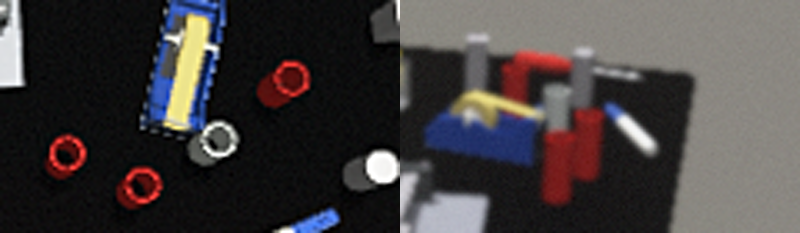

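```bash
python3 - <<'E'
from h import *
from scipy.optimize import least_squares
f=r.grab_frame("top"); im=f["img"]
for uv in [(394,232.2)]: print("tube top",ray(f,*uv,70))
# plate mask
g=im.astype(int); 
sub=np.zeros(im.shape[:2],np.uint8); sub[170:225,240:345]=1
m=((g.min(2)>90)&(sub>0)).astype(np.uint8)
m=cv2.morphologyEx(m,cv2.MORPH_CLOSE,np.ones((9,9)))
n,l,st,_=cv2.connectedComponentsWithStats(m); k=1+np.argmax(st[1:,4]); 
c=max(cv2.findContours((l==k).astype(np.uint8),0,1)[0],key=cv2.contourArea); print(cv2.minAreaRect(c),st[k])
loc=np.array([[-77,-229],[41,-229],[41,33],[-77,33]])
def P(p):
    a=p[2];R=np.array([[np.cos(a),-np.sin(a)],[np.sin(a),np.cos(a)]])
    return proj(f,np.c_[loc@R.T+p[:2],np.full(4,12.)])
pts=c[:,0,:].astype(float)
def res(p):
    q=P(p); out=[]
    for t in pts:
        d=[]
        for i in range(4):
            a,b=q[i],q[(i+1)%4]; e=b-a; s=np.clip(((t-a)@e)/(e@e),0,1); d.append(np.linalg.norm(t-a-s*e))
        out.append(min(d))
    return out
best=least_squares(res,[526,231,0],loss="soft_l1",f_scale=.5,x_scale=[1,1,.01]); print(best.x,np.degrees(best.x[2]),best.cost,len(pts))
v=im.copy(); 
v=cv2.resize(v,None,fx=5,fy=5,interpolation=cv2.INTER_CUBIC)[850:1150,1180:1750].copy()
q=((P(best.x)+.5)*5-[1180,850]).round().astype(int); cv2.polylines(v,[q],1,(0,0,255),1)
a=best.x[2];R=np.array([[np.cos(a),-np.sin(a)],[np.sin(a),np.cos(a)]])
for x,y,z in [(0,0,44),(-58,0,44),(0,-211,53),(0,16,53)]:
    w=R@[x,y]+best.x[:2]; p=((proj(f,[*w,z])[0]+.5)*5-[1180,850]).astype(int); cv2.circle(v,tuple(int(i) for i in p),3,(0,255,0),-1)
cv2.imwrite("pics/plate.png",v)
E
```

```text
tube top [ 440.44290944 -168.60566399   70.        ]
((292.07275390625, 198.24696350097656), (38.46662139892578, 87.7155532836914), 87.61405944824219) [ 249  178   88   42 3365]
[5.24947774e+02 2.32613773e+02 1.44504821e-01] 8.279516374228724 14.824167353978535 245
```

View pics/plate.png

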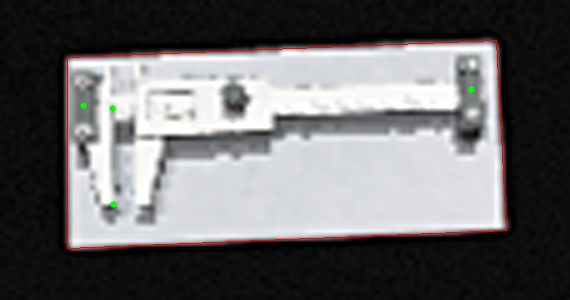

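```bash
cat >> h.py <<'E'
CAL=np.array([524.95,232.61]);CY=0.1445
Rc=np.array([[np.cos(CY),-np.sin(CY)],[np.sin(CY),np.cos(CY)]])
def c2w(x,y): return CAL+Rc@np.array([x,y])
def w2c(x,y): return Rc.T@(np.array([x,y])-CAL)
def tool(target,yaw=None):
    """shift from the measured pose, tool axes in cm; turn deg"""
    s=r.sense(); a=s["tcp_rot"][2]; d=np.array(target)-s["eef_pos"]
    x=np.array([np.cos(a),np.sin(a)]); y=np.array([np.sin(a),-np.cos(a)])
    t=0 if yaw is None else -np.degrees((yaw-a+np.pi)%(2*np.pi)-np.pi)
    print("shift cm",np.round([d[:2]@x/10,d[:2]@y/10,-d[2]/10],2),"turn",round(t,1),"pos",np.round(s["eef_pos"],1),"rot",np.round(s["tcp_rot"],3),"F",np.round(s["contact_force"],1),"op",round(float(s["opening"]),3),"clk",round(float(s["clock"]),2))
E
python3 - <<'E'
from h import *
f=r.grab_frame("top")
k=ray(f,282.5,188.9,72); print("knob",k,w2c(*k[:2]))
for d in r.mark_of(f,"thumb_knob"): print(d["conf"],d["position"],w2c(*d["position"][:2]))
for n,u,v in [("red",458,303),("red",520,330),("tube",583,292),("red",648,238),("rod",725,315)]:
    print(n,np.round(ray(f,190+u*.35,130+v*.35,70)))
k=c2w(0,w2c(*k[:2])[1]);print(k)
tool([k[0],k[1],170],np.pi+CY)
E
```

```text
knob [532.45500035 158.37489762  72.        ] [ -3.26289749 -74.54212873]
0.9 [535.3, 157.5, 63.7] [ -0.57353155 -75.81758148]
red [417. -47.  70.]
red [ 397. -110.   70.]
tube [ 440. -169.   70.]
red [ 501. -230.   70.]
rod [ 432. -309.   70.]
[535.68389201 158.84474722]
shift cm [-46.02 -30.81   6.13] turn -26.3 pos [193.5 594.3 231.3] rot [3.142 0.    2.827] F [ 0.4 -0.1 -0.4] op 0.999 clk 2.4
```

Emit:
move_arm(targets=[-0.2, -23, -15, 0, -13, -0.2, -46, -30.8, 3, -26.3, -0.2, -46, -30.8, 3, -26.3, -0.2, -46, -30.8, 3, -26.3, -0.2, -46, -30.8, 3, -26.3, -0.2, -46, -30.8, 3, -26.3, -0.2, -46, -30.8, 3, -26.3, -0.2, -46, -30.8, 3, -26.3, -0.2, -46, -30.8, 3, -26.3, -0.2, -46, -30.8, 3, -26.3], squeeze=20)

```text
clock: 3.4
eef_pos: [500.9, 202.9, 204.9]
tcp_rot: [3.141, 0.001, -2.997]
contact_force: [1.3, 0.7, 0.1]
opening: 0.398
```

Emit:
move_arm(targets=[-0.2, 0, 0, 0, 0, -0.2, 0, 0, 0, 0])

```text
clock: 3.6
eef_pos: [500.3, 203.7, 204.6]
tcp_rot: [3.141, -0.0, -3.0]
contact_force: [-0.4, -0.6, 0.1]
opening: 0.399
```

```bash
python3 - <<'E'
from h import *
tool([535.7,158.8,170],np.pi+CY)
f=r.grab_frame("wrist"); cv2.imwrite("pics/w1.png",f["img"])
for d in r.mark_of(f,"thumb_knob"): print(d["conf"],d["position"],w2c(*d["position"][:2]))
print(proj(f,[[*c2w(0,0),44],[*c2w(-58,0),44],[*c2w(0,-74.5),72]]))
E
```

```text
shift cm [-2.88 -4.94  3.46] turn -0.2 pos [500.3 203.7 204.6] rot [ 3.141 -0.    -3.   ] F [-0.4 -0.6  0.1] op 0.399 clk 3.6
0.75 [535.3, 154.4, 70.4] [ -1.01992429 -78.88527337]
[[340.5144224  208.3258611 ]
 [341.78248896 152.70718379]
 [264.64178814 218.54200894]]
```

View pics/w1.png

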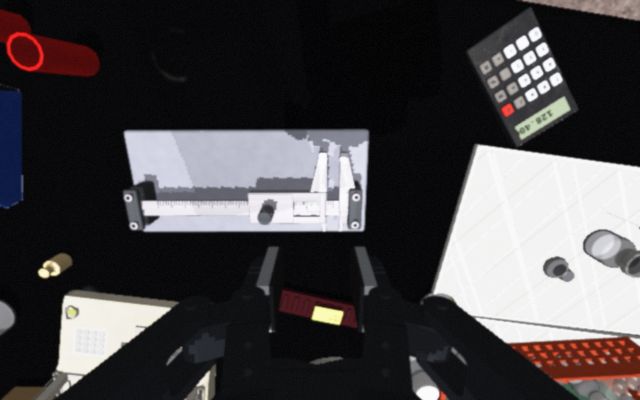

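```bash
python3 - <<'E'
from h import *
f=r.grab_frame("wrist"); im=f["img"]
v=cv2.resize(im[130:240,220:380],None,fx=5,fy=5,interpolation=cv2.INTER_CUBIC)
for y in (-74.5,-78):
  for x in (0,):
    p=((proj(f,[*c2w(x,y),72])[0]+.5-[220,130])*5).astype(int); cv2.circle(v,tuple(int(i) for i in p),2,(0,0,255) if y>-75 else (0,255,0),-1)
for x,y,z in [(-58,0,44),(-8,0,44)]:
    p=((proj(f,[*c2w(x,y),z])[0]+.5-[220,130])*5).astype(int); cv2.circle(v,tuple(int(i) for i in p),2,(255,0,0),-1)
cv2.imwrite("pics/w1z.png",v)
E
```

```text
(no output)
```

View pics/w1z.png

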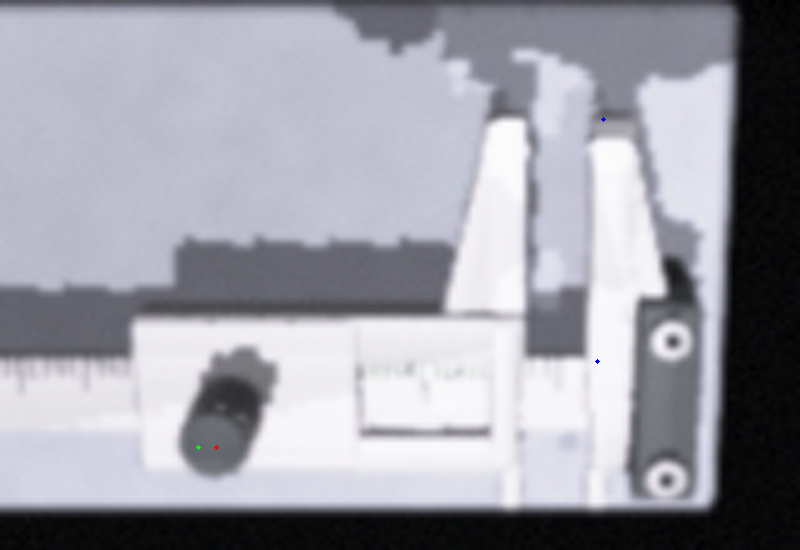

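Emit:
move_arm(targets=[-0.2, -2.9, -5, 0, 0, -0.2, -2.9, -5, 4, 0, -0.2, -2.9, -5, 8, 0, -0.2, -2.9, -5, 10, 0, -0.2, -2.9, -5, 10, 0])

```text
clock: 4.25
eef_pos: [532.9, 160.0, 102.0]
tcp_rot: [-3.141, -0.006, -2.995]
contact_force: [0.3, -0.7, 0.7]
opening: 0.396
```

```bash
python3 - <<'E'
from h import *
tool([*c2w(0,-75),55],np.pi+CY); print(w2c(*r.sense()["eef_pos"][:2]))
f=r.grab_frame("wrist"); cv2.imwrite("pics/w2.png",f["img"])
E
```

```text
shift cm [-0.25 -0.2   4.7 ] turn 0.1 pos [532.9 160.  102. ] rot [-3.141 -0.006 -2.995] F [ 0.3 -0.7  0.7] op 0.396 clk 4.25
[ -2.55120226 -73.04532654]
```

View pics/w2.png

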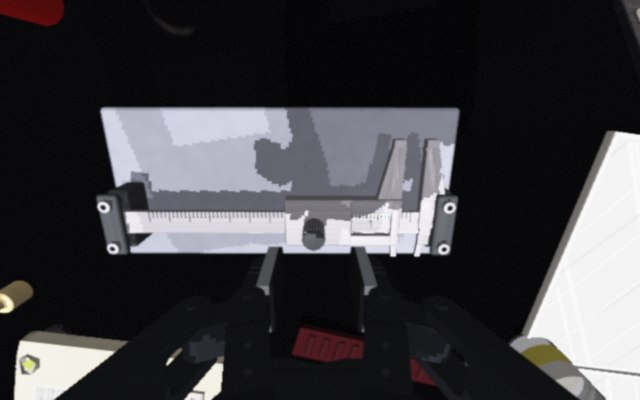

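Emit:
move_arm(targets=[-0.2, -0.25, -0.2, 2.4, 0, -0.2, -0.25, -0.2, 4.7, 0, -0.2, -0.25, -0.2, 4.7, 0, -0.2, -0.25, -0.5, 4.7, 0, -0.2, -0.25, -0.9, 4.7, 0, -0.2, -0.25, -1.3, 4.7, 0, -0.2, -0.25, -1.7, 4.7, 0])

```text
clock: 5.0
eef_pos: [541.5, 142.9, 59.0]
tcp_rot: [3.141, 0.002, -2.998]
contact_force: [1.2, 2.5, 1.5]
opening: 0.399
```

```bash
python3 - <<'E'
from h import *
tool([*c2w(0,-129),55],np.pi+CY); print(w2c(*r.sense()["eef_pos"][:2]))
f=r.grab_frame("wrist"); cv2.imwrite("pics/w3.png",f["img"])
E
```

```text
shift cm [ 0.35 -3.79  0.4 ] turn -0.0 pos [541.5 142.9  59. ] rot [ 3.141e+00  2.000e-03 -2.998e+00] F [1.2 2.5 1.5] op 0.399 clk 5.0
[  3.50361021 -91.13498558]
```

View pics/w3.png

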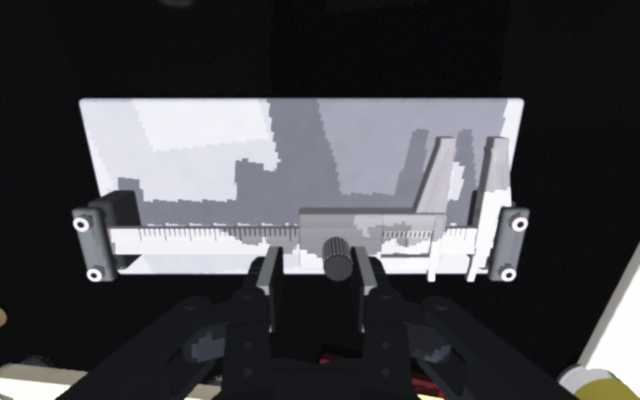

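Emit:
move_arm(targets=[-0.2, 0.1, -0.5, 0, 0, -0.2, 0.2, -1, 0, 0, -0.2, 0.3, -1.5, 0, 0, -0.2, 0.3, -2, 0, 0, -0.2, 0.3, -2.5, 0, 0, -0.2, 0.3, -3, 0, 0, -0.2, 0.3, -3.5, 0, 0, -0.2, 0.3, -3.9, 0, 0, -0.2, 0.3, -3.9, 0, 0, -0.2, 0.3, -3.4, 0, 0])

```text
clock: 6.05
eef_pos: [542.0, 108.2, 57.5]
tcp_rot: [-3.141, -0.001, -2.998]
contact_force: [-0.6, 0.7, -0.1]
opening: 0.401
```

```bash
python3 - <<'E'
from h import *
tool([*c2w(0,-118),55],np.pi+CY); print(w2c(*r.sense()["eef_pos"][:2]))
f=r.grab_frame("wrist"); cv2.imwrite("pics/w4.png",f["img"])
E
```

```text
shift cm [-0.1   0.76  0.25] turn -0.1 pos [542.  108.2  57.5] rot [-3.141e+00 -1.000e-03 -2.998e+00] F [-0.6  0.7 -0.1] op 0.401 clk 6.05
[  -1.02206091 -125.58355226]
```

View pics/w4.png

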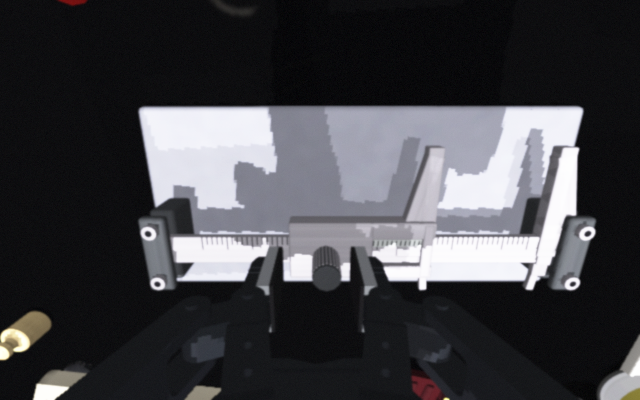

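```bash
python3 - <<'E'
from h import *
tool([440,-169,190],np.pi+CY)
E
```

```text
shift cm [ 14.08 -26.07 -13.25] turn -0.0 pos [542.  109.2  57.5] rot [-3.142e+00 -1.000e-03 -2.998e+00] F [-0.   0.5  0.8] op 0.397 clk 6.1
```

Emit:
move_arm(targets=[-0.2, 0, 0, -4, 0, -0.2, 0, 0, -8, 0, 0.2, 3, -4, -12, 0, 0.2, 14, -26, -13, 0, 0.2, 14, -26, -13, 0, 0.2, 14, -26, -13, 0, 0.2, 14, -26, -13, 0, 0.2, 14, -26, -13, 0, 0.2, 14, -26, -13, 0, 0.2, 14, -26, -13, 0])

```text
clock: 7.1
eef_pos: [440.8, -169.6, 187.8]
tcp_rot: [3.142, -0.0, -3.0]
contact_force: [-0.2, 0.4, 0.6]
opening: 0.602
```

```bash
python3 - <<'E'
from h import *
tool([440,-169,190],np.pi+CY)
f=r.grab_frame("wrist"); cv2.imwrite("pics/w5.png",f["img"])
print(proj(f,[440,-169,70]))
for d in r.mark_of(f,"tube"): print(d["conf"],d["position"],proj(f,d["position"]))
E
```

```text
shift cm [ 0.07  0.07 -0.22] turn -0.2 pos [ 440.8 -169.6  187.8] rot [ 3.142 -0.    -3.   ] F [-0.2  0.4  0.6] op 0.602 clk 7.1
[[317.1595672 193.4681999]]
0.74 [399.3, -110.1, -3.0] [[376.7805416  144.79036609]]
0.67 [504.1, -234.0, -1.8] [[253.24285226 220.15135511]]
0.56 [441.6, -176.2, 0.7] [[310.1835437  175.26918054]]
0.55 [416.1, -43.9, -1.9] [[433.29258689 168.79911891]]
```

View pics/w5.png

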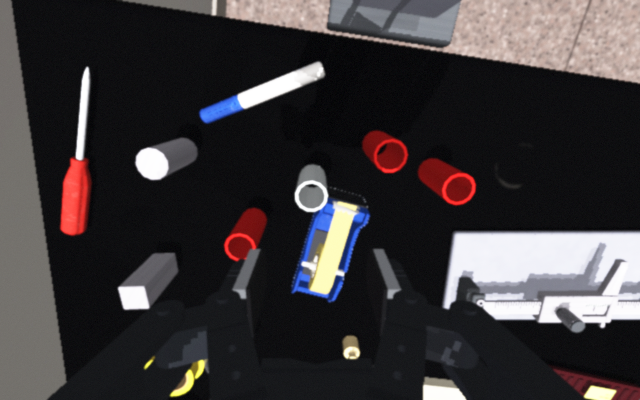

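```bash
python3 - <<'E'
from h import *
f=r.grab_frame("wrist"); t=r.grab_frame("top")
a=cv2.resize(f["img"][140:310,230:420],None,fx=4,fy=4,interpolation=cv2.INTER_CUBIC)[:600]
b=cv2.resize(t["img"][180:245,360:425],None,fx=9,fy=9,interpolation=cv2.INTER_CUBIC)
cv2.imwrite("pics/w5z.png",a);cv2.imwrite("pics/t5z.png",b)
E
```

```text
(no output)
```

View pics/w5z.png

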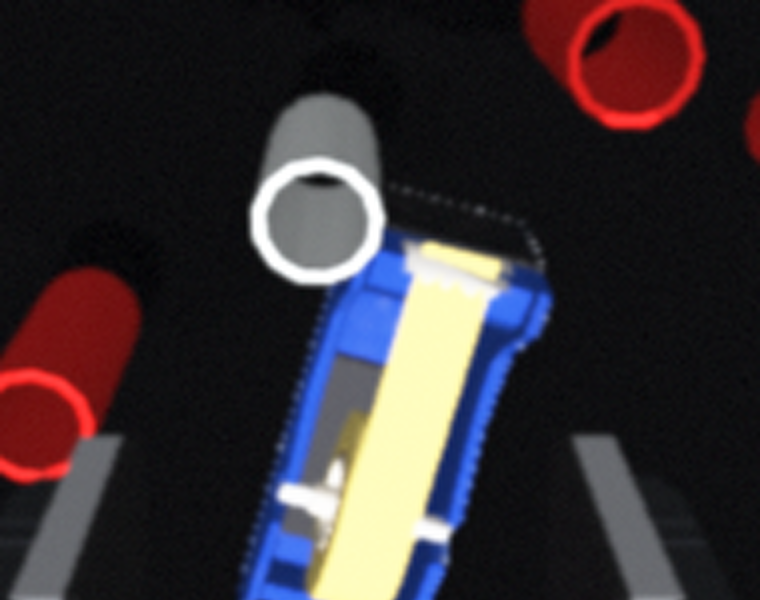

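View pics/t5z.png

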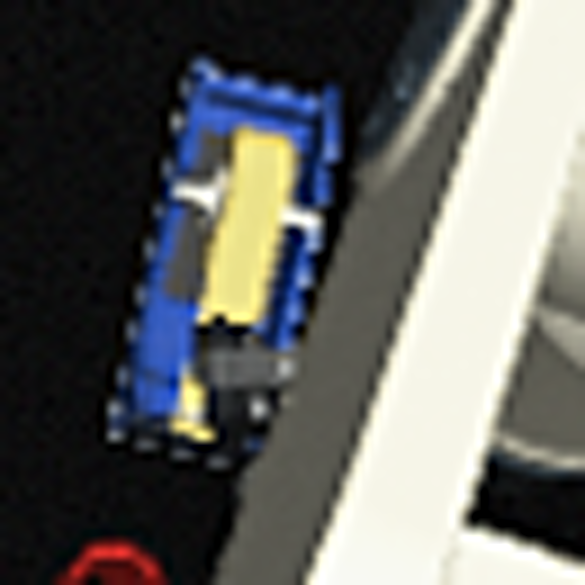

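```bash
python3 - <<'E'
from h import *
f=r.grab_frame("wrist")
m=(f["img"].min(2)>150).astype(np.uint8); m[:170]=0;m[215:]=0;m[:,:285]=0;m[:,330:]=0
n,l,st,_=cv2.connectedComponentsWithStats(m);k=1+np.argmax(st[1:,4])
c=max(cv2.findContours((l==k).astype(np.uint8),0,1)[0],key=cv2.contourArea)
e=cv2.fitEllipse(c);print(e)
p=ray(f,*e[0],70);print("ring",p)
q=[ray(f,e[0][0]+s*e[1][0]/2,e[0][1],70) for s in(-1,1)];print("dia~",np.linalg.norm(q[0]-q[1]))
print("front edge",[np.round(ray(f,230+u/4,140+v/4,0)) for u,v in [(385,183),(525,220),(545,265),(280,440)]])
tool([p[0],p[1],41],np.pi+CY+np.radians(18))
E
```

```text
((308.3084411621094, 194.32281494140625), (31.51589012145996, 32.43665313720703), 93.88005828857422)
ring [ 442.64377404 -174.2385254    70.        ]
dia~ 27.700649536428873
front edge [array([ 452., -155.,    0.]), array([ 457., -114.,    0.]), array([ 469., -106.,    0.]), array([ 534., -173.,    0.])]
shift cm [ 1.000e-02 -7.000e-01  1.465e+01] turn -17.9 pos [ 441.7 -167.3  187.5] rot [ 3.141 -0.    -2.995] F [ 0.2 -0.1  0.3] op 0.602 clk 7.35
```

Emit:
move_arm(targets=[0.1, 0, -0.2, 3, -8, 0.1, 0, -0.4, 6, -16, 0.1, 0, -0.4, 8, -18, 0.1, 0, -0.4, 8, -18, 0.1, 0, -0.4, 8, -18])

```text
clock: 7.85
eef_pos: [442.2, -171.8, 107.9]
tcp_rot: [3.141, -0.001, -2.683]
contact_force: [0.8, -0.2, 0.1]
opening: 0.551
```

```bash
python3 - <<'E'
from h import *
f=r.grab_frame("wrist"); cv2.imwrite("pics/w6.png",f["img"])
tool([442,-172,41],np.pi+CY+np.radians(18))
m=(f["img"].min(2)>150).astype(np.uint8)
for z in(70,): print(proj(f,[[440,-169,70],[442.6,-174.2,70]]))
s=r.sense()["eef_pos"]; print("tcp col at z70",proj(f,[s[0],s[1],70]))
E
```

```text
shift cm [0.05 0.05 6.75] turn -0.0 pos [ 442.7 -172.2  108.5] rot [-3.141e+00  1.000e-03 -2.683e+00] F [ 0.2 -0.   0.1] op 0.547 clk 7.9
[[321.73732498 230.64912756]
 [312.58289202 230.69847732]]
tcp col at z70 [[315.36477869 232.09658489]]
```

View pics/w6.png

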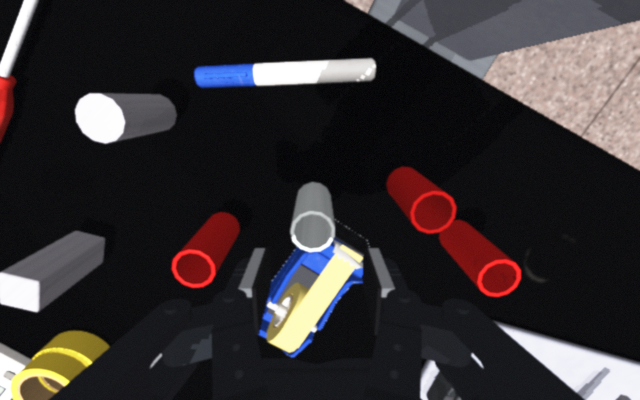

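Emit:
move_arm(targets=[0.1, 0, -0.05, 3, 0, 0.1, 0, -0.05, 6, 0, 0.1, 0, -0.05, 6.8, 0, 0.1, 0, -0.05, 6.8, 0, -0.4, 0, -0.05, 6.8, 0, -0.6, 0, -0.05, 6.8, 0, -0.6, 0, -0.05, 6.8, 0, -0.6, 0, -0.05, 6.8, 0, -0.6, 0, -0.05, 6.8, 0], squeeze=20)

```text
clock: 8.8
eef_pos: [443.2, -173.5, 41.1]
tcp_rot: [-3.14, 0.002, -2.683]
contact_force: [-1.5, -0.4, 8.3]
opening: 0.326
```

```bash
python3 - <<'E'
from h import *
f=r.grab_frame("wrist"); cv2.imwrite("pics/w7.png",f["img"])
tool([442,-172,41],np.pi+CY+np.radians(18))
E
```

```text
shift cm [0.04 0.19 0.01] turn -0.0 pos [ 443.2 -173.5   41.1] rot [-3.140e+00  2.000e-03 -2.683e+00] F [-1.6  0.8  7.7] op 0.331 clk 8.85
```

View pics/w7.png

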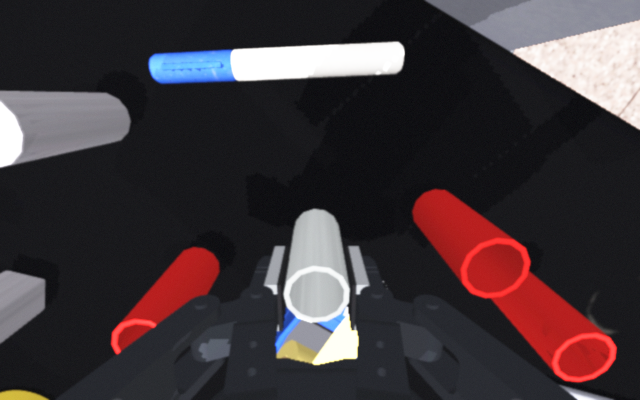

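Emit:
move_arm(targets=[-0.6, 0, 0, -0.5, 0, -0.6, 0, 0, -1, 0, -0.6, 0, 0, -3, 0, -0.6, 0, 0, -6, 0, -0.6, 0, 0, -9, 0, -0.6, 0, 0, -12, 0, -0.6, 0, 0, -12, 0])

```text
clock: 9.55
eef_pos: [444.4, -173.9, 163.8]
tcp_rot: [-3.136, 0.005, -2.683]
contact_force: [-0.3, -0.1, -1.4]
opening: 0.327
```

```bash
python3 - <<'E'
from h import *
f=r.grab_frame("wrist"); cv2.imwrite("pics/w8.png",f["img"])
f=r.grab_frame("side"); cv2.imwrite("pics/s8.png",cv2.resize(f["img"][100:300,200:520],None,fx=2.4,fy=2.4))
w=c2w(-37,-20); print(w)
tool([*w,160],np.pi+CY)
E
```

```text
[491.21556612 207.49052606]
shift cm [-21.22  31.97   0.04] turn 18.0 pos [ 442.4 -173.1  160.4] rot [-3.140e+00  1.000e-03 -2.683e+00] F [-0.5 -0.4 -1. ] op 0.328 clk 9.65
```

View pics/w8.png

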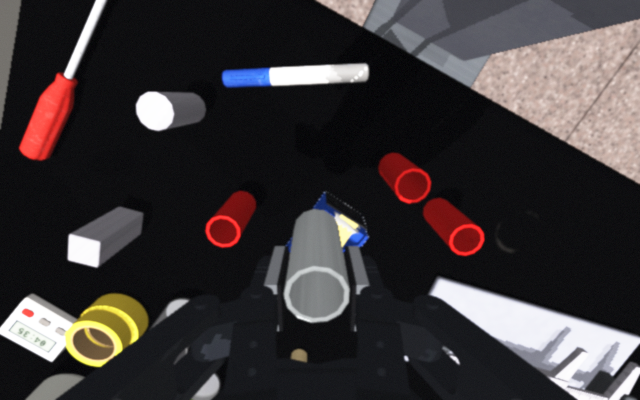

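View pics/s8.png

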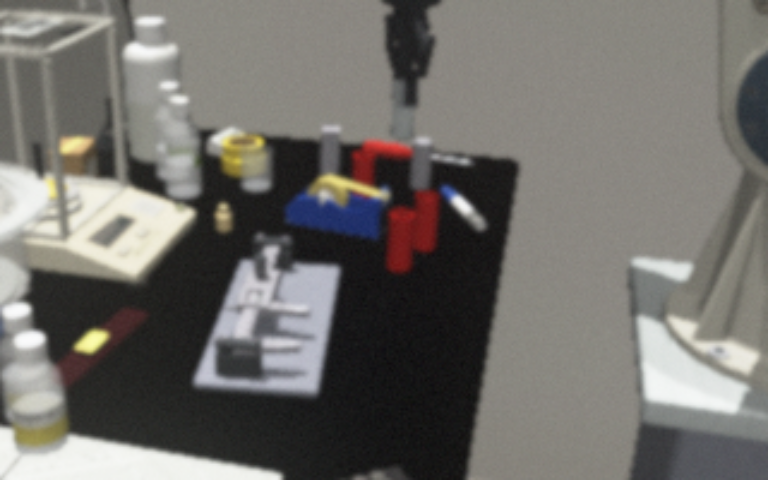

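Emit:
move_arm(targets=[-0.6, -2, 3, 0, 3, -0.6, -5, 8, 0, 9, -0.6, -21.2, 32, 0, 18, -0.6, -21.2, 32, 0, 18, -0.6, -21.2, 32, 0, 18, -0.6, -21.2, 32, 0, 18, -0.6, -21.2, 32, 0, 18, -0.6, -21.2, 32, 0, 18, -0.6, -21.2, 32, 0, 18, -0.6, -21.2, 32, 0, 18])

```text
clock: 10.65
eef_pos: [489.6, 208.6, 158.2]
tcp_rot: [-3.141, -0.003, -2.995]
contact_force: [0.0, -0.8, -1.9]
opening: 0.328
```

Emit:
move_arm(targets=[-0.6, 0, 0, 0, 0, -0.6, 0, 0, 0, 0])

```text
clock: 10.85
eef_pos: [490.1, 206.2, 159.2]
tcp_rot: [-3.141, -0.001, -2.999]
contact_force: [0.1, -0.2, -1.5]
opening: 0.329
```

```bash
python3 - <<'E'
from h import *
f=r.grab_frame("wrist"); cv2.imwrite("pics/w9.png",f["img"])
w=c2w(-37,-20); tool([*w,95],np.pi+CY)
E
```

```text
shift cm [-0.11  0.11  6.44] turn -0.1 pos [490.3 206.2 159.4] rot [-3.141e+00 -1.000e-03 -2.999e+00] F [-0.2 -0.1 -1.5] op 0.329 clk 10.9
```

View pics/w9.png

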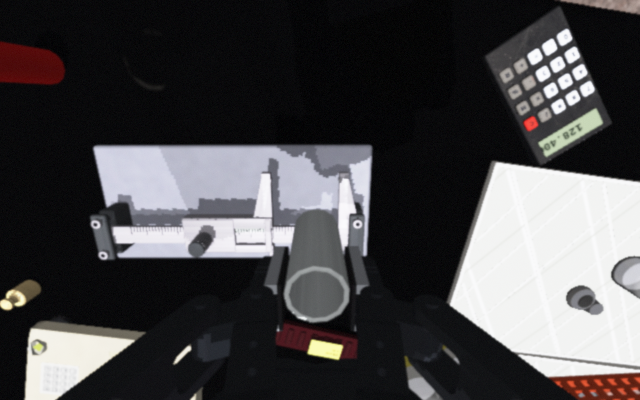

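Emit:
move_arm(targets=[-0.6, 0, 0, 3, 0, -0.6, -0.1, 0, 5.5, 0, -0.6, -0.1, 0, 6, 0, -0.6, -0.1, 0, 6, 0])

```text
clock: 11.3
eef_pos: [491.2, 206.9, 99.3]
tcp_rot: [-3.141, -0.002, -2.999]
contact_force: [-0.1, -1.0, -0.7]
opening: 0.326
```

```bash
python3 - <<'E'
from h import *
f=r.grab_frame("wrist"); cv2.imwrite("pics/w10.png",f["img"])
g=r.grab_frame("side"); cv2.imwrite("pics/s10.png",cv2.resize(g["img"][160:290,240:400],None,fx=4.5,fy=4.5,interpolation=cv2.INTER_CUBIC))
g=r.grab_frame("top"); cv2.imwrite("pics/t10.png",cv2.resize(g["img"][165:240,235:345],None,fx=6,fy=6,interpolation=cv2.INTER_CUBIC))
w=c2w(-37,-20); tool([*w,60],np.pi+CY); print(w2c(*r.sense()["eef_pos"][:2]))
print("col", proj(f,[[*c2w(-37,-20),44],[*c2w(-37,0),44],[*c2w(-37,-57),44]]))
E
```

```text
shift cm [ 0.13 -0.02  4.09] turn -0.0 pos [492.5 207.9 100.9] rot [ 3.141e+00  2.000e-03 -2.998e+00] F [ 0.7  0.2 -0.2] op 0.331 clk 11.45
[-35.70376613 -19.76589756]
col [[317.47430632 221.47993798]
 [346.49426368 221.44112384]
 [263.78931428 221.55174158]]
```

View pics/w10.png

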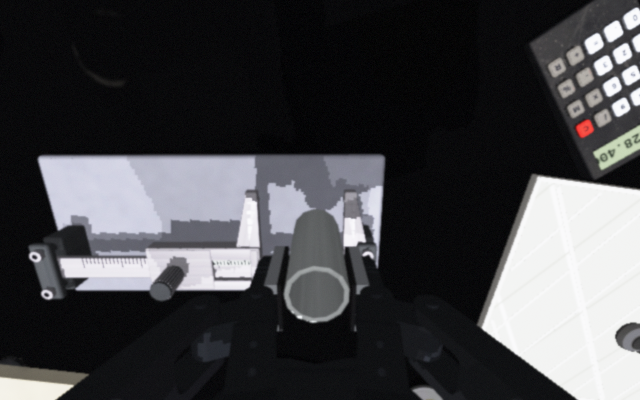

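View pics/s10.png

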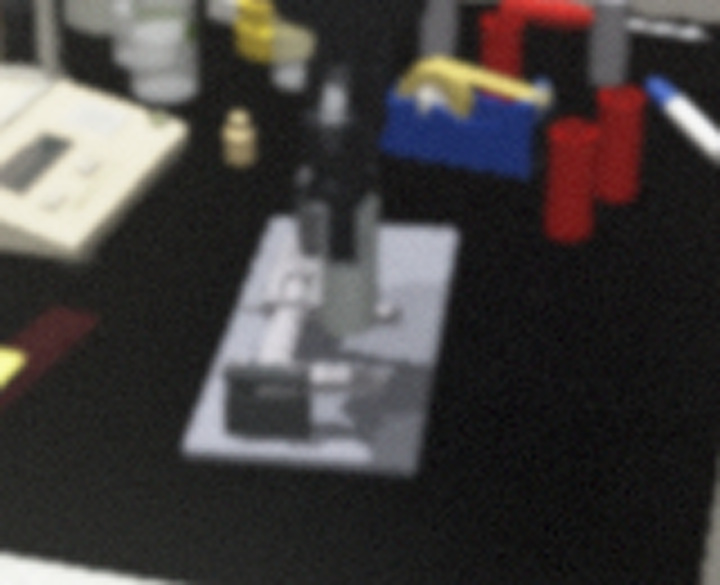

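View pics/t10.png

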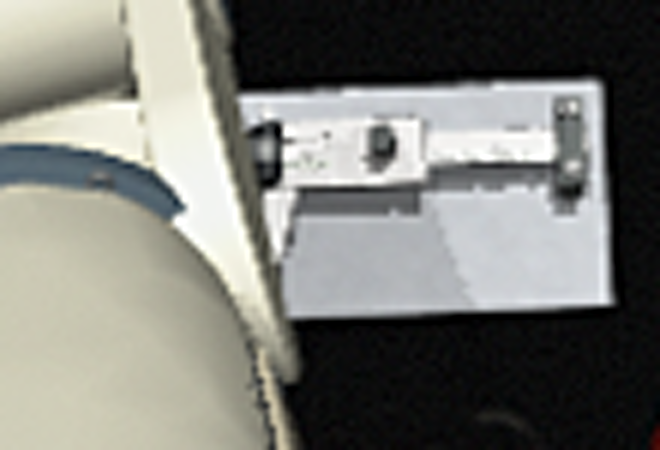

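Emit:
move_arm(targets=[-0.6, 0.1, 0, 1.5, 0, -0.6, 0.1, 0, 3, 0, -0.6, 0.1, 0, 4, 0, -0.6, 0.1, 0, 4.3, 0, -0.6, 0.1, 0, 4.5, 0, -0.6, 0.1, 0, 4.5, 0])

```text
clock: 12.05
eef_pos: [491.0, 207.9, 55.1]
tcp_rot: [3.141, 0.001, -2.997]
contact_force: [0.6, 0.4, -0.9]
opening: 0.327
```

```bash
python3 - <<'E'
from h import *
f=r.grab_frame("wrist"); cv2.imwrite("pics/w11.png",f["img"])
w=c2w(-37,-20); tool([*w,53],np.pi+CY); print(w2c(*r.sense()["eef_pos"][:2]))
g=r.grab_frame("side"); cv2.imwrite("pics/s11.png",cv2.resize(g["img"][160:290,240:400],None,fx=4.5,fy=4.5,interpolation=cv2.INTER_CUBIC))
E
```

```text
shift cm [-0.01 -0.04  0.22] turn -0.0 pos [491.  207.9  55.2] rot [ 3.141e+00  1.000e-03 -2.997e+00] F [-0.9  0.6 -0.8] op 0.33 clk 12.1
[-37.12145421 -19.59993669]
```

View pics/w11.png

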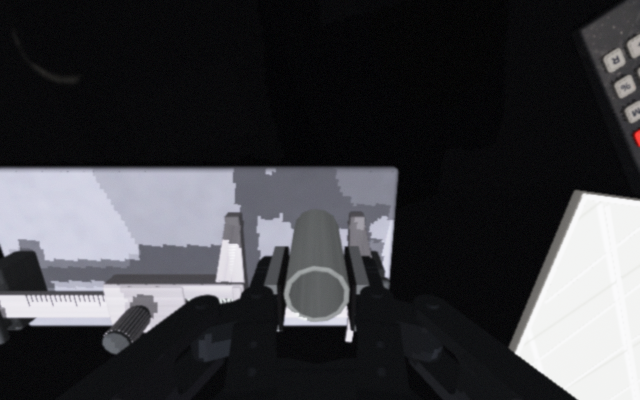

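View pics/s11.png

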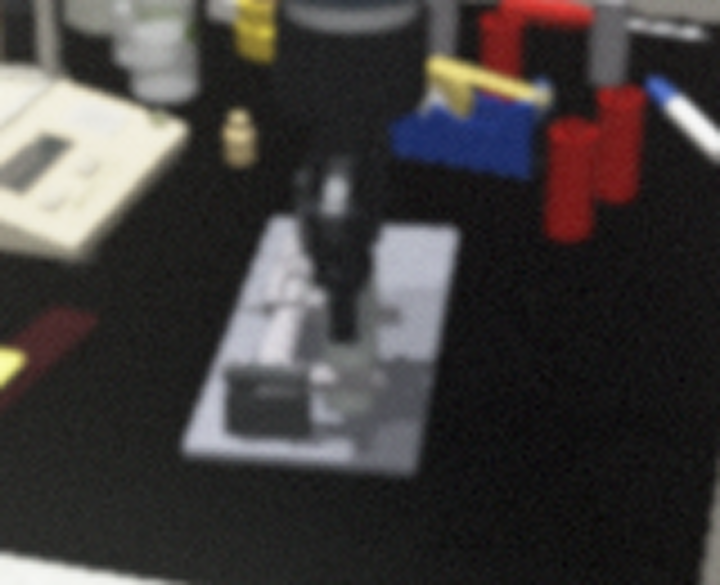

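Emit:
move_arm(targets=[-0.6, 0, 0, 0.1, 0, -0.6, 0, 0, 0.2, 0, -0.6, 0, 0, 0.2, 0])

```text
clock: 12.45
eef_pos: [491.0, 207.8, 53.2]
tcp_rot: [3.141, 0.001, -2.997]
contact_force: [-1.2, -0.4, 3.6]
opening: 0.327
```

Emit:
move_arm(targets=[-0.25, 0, 0, 0, 0, -0.15, 0, 0, 0, 0, -0.1, 0, 0, 0, 0, -0.1, 0, 0, 0, 0, -0.1, 0, 0, -1, 0, -0.1, 0, 0, -3, 0, -0.1, 0, 0, -6, 0, -0.1, 0, 0, -10, 0, -0.2, 0, 0, -11, 0])

```text
clock: 13.35
eef_pos: [492.8, 208.6, 167.3]
tcp_rot: [3.14, 0.006, -2.997]
contact_force: [0.6, -0.6, 0.7]
opening: 0.397
```

```bash
python3 - <<'E'
from h import *
f=r.grab_frame("wrist"); cv2.imwrite("pics/w12.png",f["img"])
k=[d for d in r.mark_of(f,"thumb_knob")]
for d in k: print(d["conf"],d["position"],w2c(*d["position"][:2]))
w=c2w(0,-119); tool([*w,100],np.pi+CY)
E
```

```text
0.93 [541.7, 110.6, 69.5] [  -0.99372236 -123.15037603]
0.3 [491.6, 209.9, 12.4] [-36.27261408 -17.67099511]
shift cm [-3.62 -9.96  6.51] turn -0.0 pos [491.9 208.3 165.1] rot [ 3.14   0.004 -2.997] F [-0.5 -0.2 -1.1] op 0.399 clk 13.45
```

View pics/w12.png

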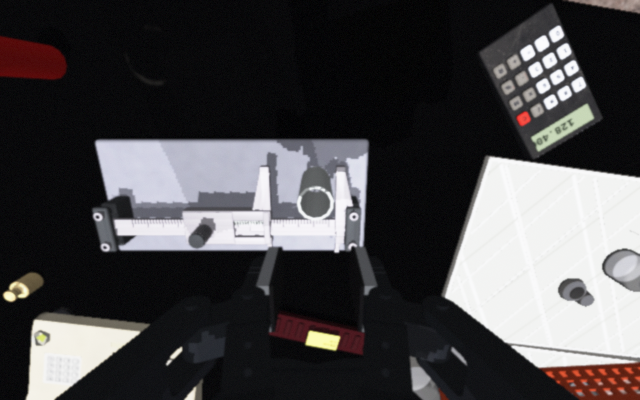

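Emit:
move_arm(targets=[-0.2, -3.6, -10.1, 0, 0, -0.2, -3.6, -10.1, 0, 0, -0.2, -3.6, -10.1, 3, 0, -0.2, -3.6, -10.1, 6.5, 0, -0.2, -3.6, -10.1, 6.5, 0, -0.2, -3.6, -10.1, 6.5, 0])

```text
clock: 14.05
eef_pos: [539.6, 112.8, 96.8]
tcp_rot: [-3.141, -0.003, -2.997]
contact_force: [0.5, 0.6, -0.2]
opening: 0.4
```

```bash
python3 - <<'E'
from h import *
f=r.grab_frame("wrist"); cv2.imwrite("pics/w13.png",f["img"])
w=c2w(0,-120); tool([*w,55],np.pi+CY); print(w2c(*r.sense()["eef_pos"][:2]))
E
```

```text
shift cm [-0.16  0.04  4.3 ] turn 0.0 pos [540.7 113.2  98. ] rot [-3.142e+00 -1.000e-03 -2.997e+00] F [0.9 0.  0.7] op 0.403 clk 14.1
[  -1.62976692 -120.41831154]
```

View pics/w13.png

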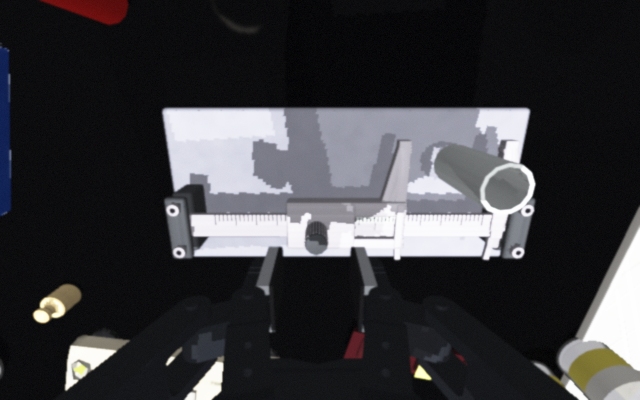

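Emit:
move_arm(targets=[-0.2, -0.15, 0, 2.1, 0, -0.2, -0.15, 0, 4.2, 0, -0.2, -0.15, 0, 4.2, 0, -0.2, -0.15, 0.4, 4.2, 0, -0.2, -0.15, 0.8, 4.2, 0, -0.2, -0.15, 1.2, 4.2, 0, -0.2, -0.15, 1.6, 4.2, 0, -0.2, -0.15, 2, 4.2, 0, -0.2, -0.15, 2.4, 4.2, 0, -0.2, -0.15, 2.6, 4.2, 0])

```text
clock: 15.1
eef_pos: [538.6, 139.3, 55.8]
tcp_rot: [3.142, 0.0, -2.997]
contact_force: [0.6, -0.9, 1.2]
opening: 0.4
```

```bash
python3 - <<'E'
from h import *
f=r.grab_frame("wrist"); cv2.imwrite("pics/w14.png",f["img"])
w=c2w(0,-78); tool([*w,55],np.pi+CY); print(w2c(*r.sense()["eef_pos"][:2]))
E
```

```text
shift cm [0.   1.61 0.08] turn -0.0 pos [538.5 139.4  55.8] rot [ 3.141  0.    -2.997] F [0.8 0.7 1.3] op 0.4 clk 15.15
[ 3.11774911e-04 -9.41430269e+01]
```

View pics/w14.png

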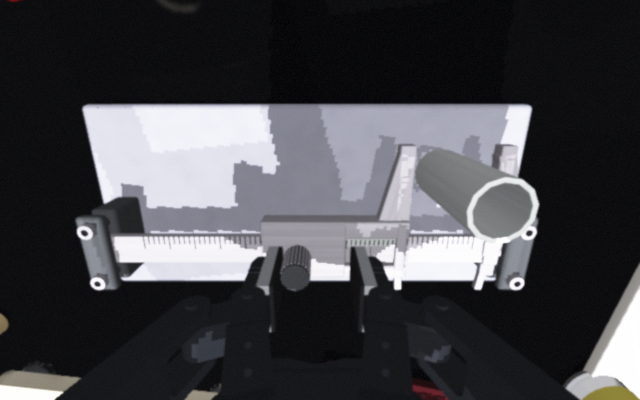

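Emit:
move_arm(targets=[-0.2, 0, 0.2, 0, 0, -0.2, 0, 0.4, 0, 0, -0.2, 0, 0.6, 0, 0, -0.2, 0, 0.8, 0, 0, -0.2, 0, 0.95, 0, 0, -0.2, 0, 1.05, 0, 0, -0.2, 0, 1.1, 0, 0])

```text
clock: 15.85
eef_pos: [537.0, 149.8, 55.7]
tcp_rot: [-3.141, -0.0, -2.997]
contact_force: [0.8, -2.1, 0.4]
opening: 0.401
```

```bash
python3 - <<'E'
from h import *
f=r.grab_frame("wrist"); cv2.imwrite("pics/w15.png",cv2.resize(f["img"][100:310,240:560],None,fx=2.5,fy=2.5,interpolation=cv2.INTER_CUBIC))
w=c2w(0,-78); tool([*w,55],np.pi+CY); print(w2c(*r.sense()["eef_pos"][:2]))
E
```

```text
shift cm [-0.    0.57  0.07] turn -0.0 pos [537.  149.8  55.7] rot [-3.141 -0.    -2.997] F [ 0.8 -2.8 -0.1] op 0.401 clk 15.9
[-2.68159457e-02 -8.36763451e+01]
```

View pics/w15.png

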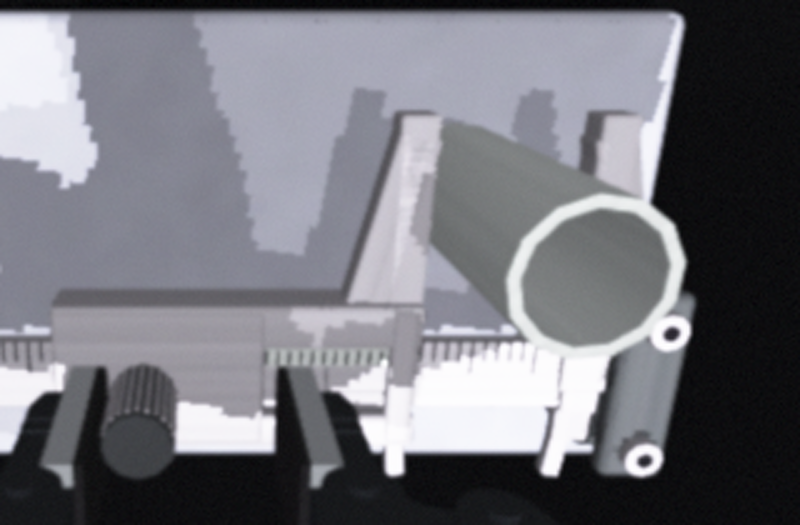

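Emit:
move_arm(targets=[-0.2, 0, 0.1, 0, 0, -0.2, 0, 0.2, 0, 0, -0.2, 0, 0.25, 0, 0])

```text
clock: 16.2
eef_pos: [536.6, 152.3, 55.7]
tcp_rot: [-3.142, -0.0, -2.997]
contact_force: [1.0, -2.8, 0.1]
opening: 0.4
```

Emit:
move_arm(targets=[-0.2, 0, 0.05, 0, 0, -0.2, 0, 0.1, 0, 0])

```text
clock: 16.4
eef_pos: [536.4, 153.2, 55.7]
tcp_rot: [-3.142, -0.0, -2.997]
contact_force: [1.8, -4.1, 0.9]
opening: 0.402
```

```bash
python3 - <<'E'
from h import *
F=[]
for i in range(3):
    f=r.grab_frame("wrist"); F.append(r.sense()["contact_force"])
print(np.round(F,1))
cv2.imwrite("pics/w16.png",cv2.resize(f["img"][100:310,240:560],None,fx=2.5,fy=2.5,interpolation=cv2.INTER_CUBIC))
E
```

```text
[[ 1.  -3.7  1.6]
 [ 1.4 -3.7 -0.9]
 [ 1.3 -2.4  0.6]]
```

View pics/w16.png

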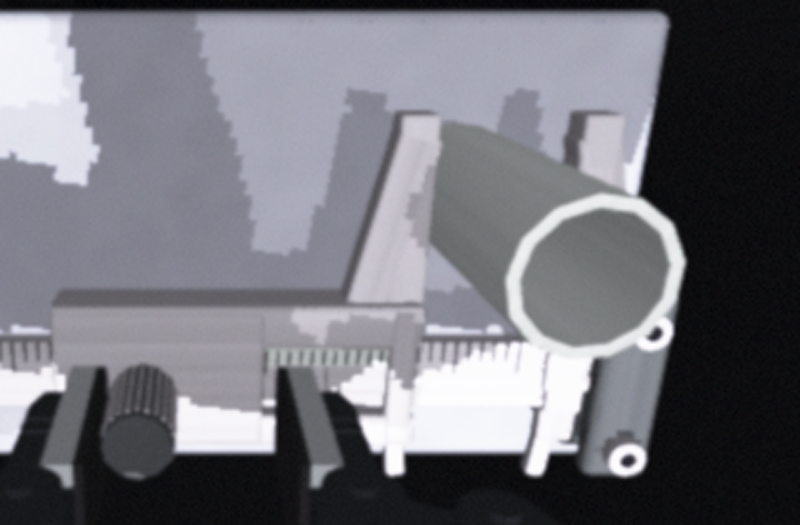

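Emit:
move_arm(targets=[-0.2, 0, 0.05, 0, 0, -0.2, 0, 0.1, 0, 0])

```text
clock: 16.75
eef_pos: [536.6, 153.9, 55.8]
tcp_rot: [-3.141, 0.001, -2.997]
contact_force: [2.5, -6.3, 0.9]
opening: 0.399
```

Emit:
move_arm(targets=[-0.2, 0, 0.04, 0, 0, -0.2, 0, 0.08, 0, 0])

```text
clock: 16.95
eef_pos: [536.8, 154.3, 55.9]
tcp_rot: [-3.14, 0.001, -2.997]
contact_force: [3.9, -10.1, 1.1]
opening: 0.399
```

Emit:
move_arm(targets=[-0.2, 0, 0.04, 0, 0])

```text
clock: 17.05
eef_pos: [536.9, 154.4, 55.9]
tcp_rot: [-3.14, 0.001, -2.997]
contact_force: [5.1, -12.2, 0.1]
opening: 0.404
```

Emit:
move_arm(targets=[-0.2, 0, -0.08, 0, 0])

```text
clock: 17.15
eef_pos: [536.9, 154.1, 55.9]
tcp_rot: [-3.141, 0.001, -2.997]
contact_force: [2.0, -3.6, -0.6]
opening: 0.401
```

```bash
python3 - <<'E'
from h import *
F=[]
for i in range(2):
    f=r.grab_frame("wrist"); F.append(r.sense()["contact_force"])
print(np.round(F,1),w2c(*r.sense()["eef_pos"][:2]))
cv2.imwrite("pics/w17.png",cv2.resize(f["img"][100:310,240:560],None,fx=2.5,fy=2.5,interpolation=cv2.INTER_CUBIC))
E
```

```text
[[ 3.7 -6.6 -0.5]
 [ 3.6 -6.3  1. ]] [  0.45554165 -79.40957593]
```

View pics/w17.png

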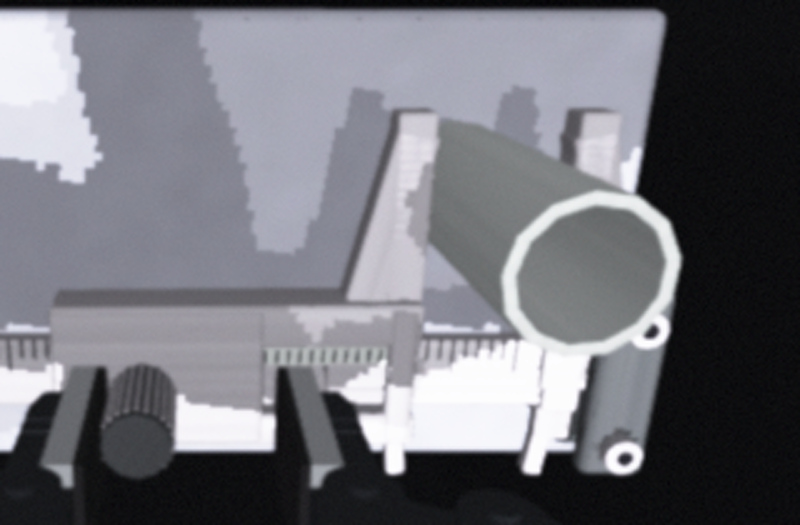

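Emit:
move_arm(targets=[-0.2, 0, -0.1, 0, 0, -0.2, 0, -0.3, 0, 0, -0.2, 0, -0.6, 0, 0, -0.2, 0, -1, 0, 0, -0.2, 0, -1, 0, 0, -0.2, 0, -1, -2, 0, -0.2, 0, -1, -5, 0, -0.2, 0, -1, -9, 0, -0.2, 0, -1, -9, 0])

```text
clock: 18.15
eef_pos: [540.8, 145.6, 150.6]
tcp_rot: [3.141, 0.008, -2.997]
contact_force: [0.6, 0.5, -0.6]
opening: 0.398
```

```bash
python3 - <<'E'
from h import *
f=r.grab_frame("wrist"); cv2.imwrite("pics/w18.png",cv2.resize(f["img"][80:290,200:520],None,fx=2.5,fy=2.5,interpolation=cv2.INTER_CUBIC))
tool([*c2w(-60,-90),250])
E
```

```text
shift cm [  6.18  -0.15 -10.17] turn 0 pos [539.5 145.3 148.3] rot [ 3.141  0.005 -2.997] F [-0.2 -0.3 -0.9] op 0.397 clk 18.2
```

View pics/w18.png

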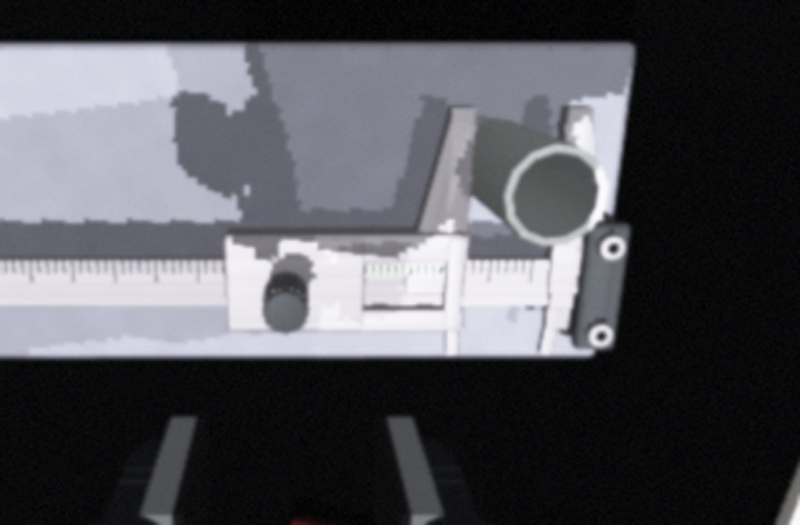

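Emit:
move_arm(targets=[-0.2, -1, 3, -1, 0, -0.2, -3, 6, -1, 0, -0.2, -4, 7, -1, 0, -0.2, -4, 7, -1, 0, -0.2, -4, 7, -1, 0])

```text
clock: 18.7
eef_pos: [566.2, 219.0, 154.4]
tcp_rot: [-3.141, -0.003, -2.997]
contact_force: [-0.4, -0.6, 0.4]
opening: 0.405
```

```bash
python3 - <<'E'
from h import *
f=r.grab_frame("wrist"); cv2.imwrite("pics/w19f.png",f["img"]); cv2.imwrite("pics/w19.png",cv2.resize(f["img"][100:300,220:420],None,fx=3,fy=3,interpolation=cv2.INTER_CUBIC))
g=r.grab_frame("side"); cv2.imwrite("pics/s19.png",cv2.resize(g["img"][160:290,240:400],None,fx=4.5,fy=4.5,interpolation=cv2.INTER_CUBIC))
tool([*c2w(-60,-90),250])
E
```

```text
shift cm [ 9.88 -7.03 -9.51] turn 0 pos [566.2 218.6 154.9] rot [-3.141e+00 -2.000e-03 -2.998e+00] F [-0.9 -0.2  0.1] op 0.4 clk 18.8
```

View pics/w19.png

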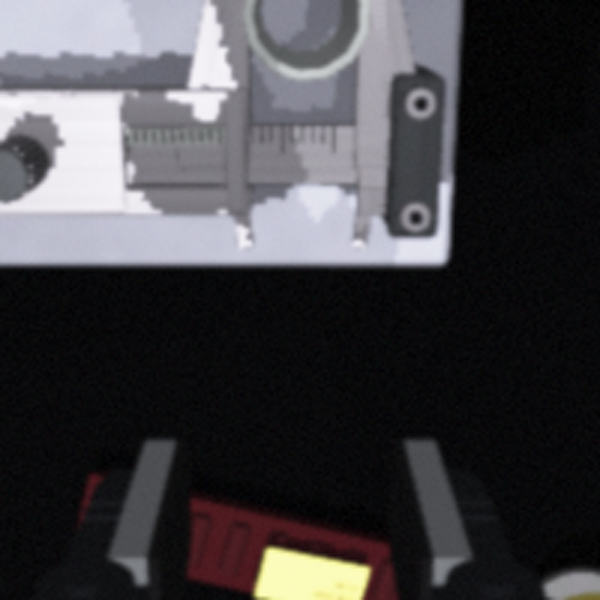

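View pics/s19.png

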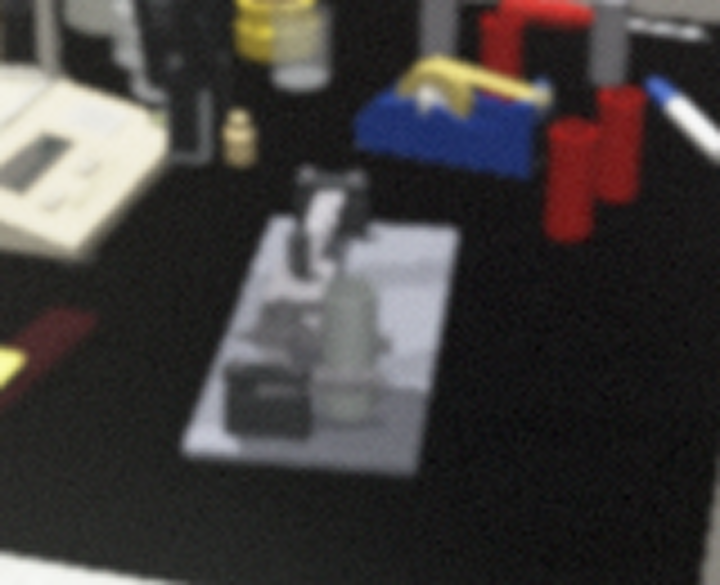

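Emit:
move_arm(targets=[-0.2, 4, 0, 0, 0, -0.2, 5, 0, 0, 0, -0.2, 5, 0, 0, 0, -0.2, 5, 0, 0, 0])

```text
clock: 19.2
eef_pos: [518.5, 212.4, 156.2]
tcp_rot: [3.141, 0.001, -2.998]
contact_force: [-0.0, -0.6, 0.2]
opening: 0.399
```

```bash
python3 - <<'E'
from h import *
f=r.grab_frame("wrist"); cv2.imwrite("pics/w20.png",cv2.resize(f["img"][110:260,220:420],None,fx=4,fy=4,interpolation=cv2.INTER_CUBIC))
E
```

```text
(no output)
```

View pics/w20.png

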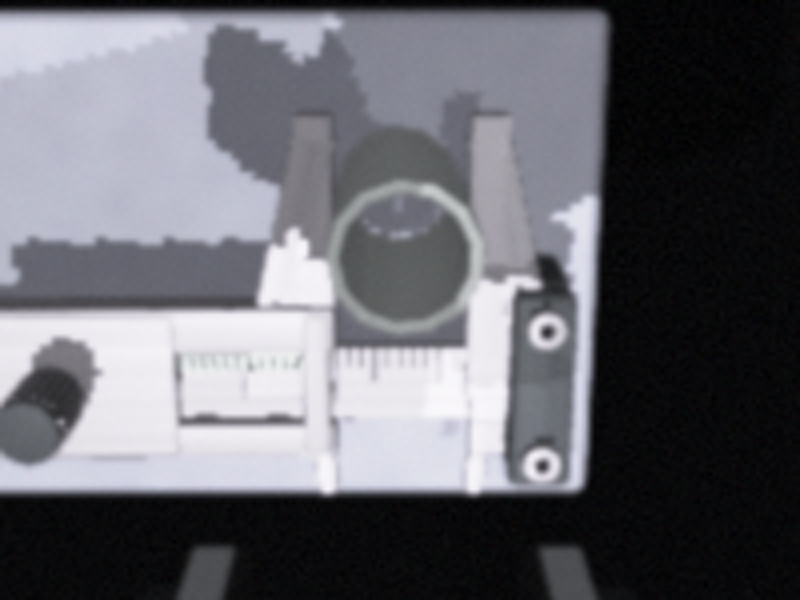

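```bash
python3 - <<'E'
from h import *
print(np.round(r.sense()["contact_force"],1), r.sense()["clock"]); print(r.sign_off())
E
```

```text
[ 0.3  0.5 -0.2] 19.25
the job is handed in; nothing more can be done
None
```

The job is handed in at about 19 s of the 72 s allowed. The caliper is closed on the grey tube, which stands upright on the base plate between the jaws. I pushed the knob to open the caliper to about 60 mm, set the tube down, pushed the knob to slide the jaw shut, then backed off and lifted clear.

- **Overshoot while closing:** I sent the last small steps without reading the force between them. The force at the knob briefly reached about 12–13 N, roughly 10 N on the tube, which is past the 9 N at which the jaw tips 0.02 rad. I backed off at once to about 6–7 N and then let go.
- **Final picture:** From above, the tube is upright with a jaw on each side and the jaws look parallel. The gap at jaw height measured about 135 pixels against an estimated 131 for the tube. That is within what I can resolve, so the evidence that both jaws bear on the tube is the sharp force rise on closing.
- **Robot clear:** The gripper was well above the caliper and read about zero force.
- **Diameter:** I only have a rough figure of about 28 mm, from the gripper opening and the camera. I did not read the caliper scale.
- **Other things on the bench:** I did not mean to touch anything else, and saw nothing moved in the pictures I looked at. I did not compare every object before and after.

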